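Unclip the charged battery pack

ROBOT

A 6-joint arm with a two-finger parallel gripper is mounted at the origin on the work surface. World frame = base frame: x ahead of the robot, y to its left, z up, the work surface at z = 0. Lengths are in m, angles in degrees, forces in N, time in s.
With the tool pointing down it reaches from about 0.35 to 0.875 m from the base axis. Payload 4.2 kg.
Tool frame: the origin (TCP) lies on the centre line of the jaws, within the pads' length; the fingertips stand 19 mm ahead of it and the grasp point (between the pads) is the TCP; z points along the fingers, y is the line along which they close (so a half turn about z gives the same grasp; the last joint's range is limited). The gripper opens to 87 mm and grips with 3 to 60 N. Pads are 19 mm wide; open, the fingers measure 117 mm over their backs; the gripper's body (75 mm by 190 mm) begins 51 mm behind the grasp point.
Start: joints at [-49.068, 22.042, 0.453, 0, -68.411, -14.817], TCP at [0.275, -0.561, 0.242] pointing down, gripper open.
Joint ranges: [-179.83, 179.83], [-69.29, 118.12], [-61.27, 80.66], [-181.25, 117.63], [-171.15, -9.14], [-177.46, 177.46]. Speed limits (degrees/s): [159.86, 159.86, 180, 180, 180, 180].

INTERFACE

Orientations are given as a 3x3 rotation matrix whose columns are the frame's x, y, z axes.
In Python, from station import sense, capture, finish_job, search_frame, masks_of gives the robot as it stands.
- The arm moves only by the tool drive_tool, never from a script. Its argument "rows" is a list of rows, each a list of 7 numbers: the opening in per cent of the stroke, from 0 (shut) to 100 (fully open), then the shift along the world's x, y, z in mm, then the turn, a rotation vector about the world's x, y, z in rad. In form: [[fingers, dx, dy, dz, wx, wy, wz], ...]. A call has 1 to 5 rows; each row shifts and turns the commanded pose from where the row before left it; what a row does not reach is not made up. A row lasts 1/12 s, in which the tool goes at most 41.7 mm and 7.16 degrees, less where a joint would pass 70% of its speed; a pose out of reach is approached as far as the arm can. A call is refused whole if a number of a shift passes 41.7 or a number of a turn 0.125, either way. A call with a gripper value outside its range is refused whole. The fingers move at their own pace and stop on an object; the grip force is fixed at half the most. Time passes only in rows, so rows that do not move let the fingers close. It gives the time, the measured TCP pose, the force, the opening and the grip force at its end, in the units of the state.
- sense(): the state, without advancing time (a new reading comes with each control period).
- capture(name): name is "side" or "top" or "wrist"; returns a dict with "frame" (384x512x3 uint8, red, green, blue), "z_map" (384x512 float32, m along the optical axis (not along the pixel's ray), 0 where there is no reading), "fx", "fy", "cx", "cy" (pixels), "R" (3x3) and "t" (3): a world point X has camera coordinates R X + t; the wrist camera has in their place "T_tool_cam" (4x4, takes a point from camera to tool coordinates, whose origin is the TCP and whose axes are the flange's). Camera axes: x right, y down, z forward; pixel columns grow to the right and rows downward; lengths in m; the calibration is good to about 2 mm. A picture is of the moment at which its call begins: read the wrist's pose just before it.
- finish_job(): hands the job in; it is judged then, once.
Trained networks look in a picture, given as the dict that the camera call returned (one of the last four; its "shot" number tells which), for a name from the list of things; names that differ only in an ending like _2 or _b are one class to them, and where a whole thing is asked for, a point or a joint stands for the part that bears it (a point fixed in the world has none). Each returns a list of dicts, best first, with "p" (0 to 1); they miss things now and then, are a little off and sometimes report something else, mostly with a low value. They report only what shows in the picture. A call takes as long as a camera call. They do not tell look-alikes from the thing itself.
- search_frame(label, picture): "xy" ([column, row] in pixels, amid what is visible of it).
- masks_of(label, picture): "region" (384x512 bool, what is visible of it) and "xy" ([column, row] in pixels, amid what is visible of it).
The state is a dict: "time_s": time; "joints": joint angles; "joint_velocities": joint speeds; "effort": joint torques, N m; "tcp_pos": TCP position; "ee_rot": TCP orientation; "wrist_force": force on the tool from outside, world axes, zero at the start; "moment": the same for the moment, N m; "gripper_width": opening from 0.0 (shut) to 1.0 (fully open); "gripper_force": force on a finger pad.
Only numpy, scipy, OpenCV 4.12 (cv2) and the standard library are available. Lean on these libraries where they do the work, as an engineer would, in place of code of your own. Each camera call takes 0.05 s, during which the arm holds its last target. There are 200 camera calls.

TASK

The battery pack with the green cap is charged: pinch its two white side tabs together to unlatch it, lift it straight up out of the charger and stand it upright on its base in the blue tray. Set it down, do not drop it, and leave the pack with the orange cap clipped in the charger.

Things in the scene. Friction and masses are not known exactly. Their poses are not given: they have to be found in the camera images.
- green_pack: Battery pack: GREEN cap, black body, two white sprung tabs; 0.3 kg, sizes in mm: 92 tall, foot 42 x 46. Origin: centre of underside, z up; tabs on its -x and +x sides. Each tab: upright plate 30 wide (y), 16 to 90 above the underside. Over both tabs 50 in x at rest, 34 pinched. Core and cap between them 25 (x) x 46 (y); cap 62 to 92 up. Seated, the tabs are free to grasp from 42 to 90 up; pinched, they are also the grip for carrying.
- green_tab_front (a joint): Travel of the green pack's tab on its -x side: 0 sprung out, 0.008 m fully pinched in. Spring 2.5 N at rest, 7 N at the stop, so a 20 N grip holds both in. A hook on the tab, 20 to 30 mm above the underside, sticks out 7 mm under a lip of the charger; the pack comes out only while both tabs are in by more than about 5 mm.
- green_tab_back (a joint): The same for the green pack's tab on its +x side.
- orange_pack: Bystander: an identical pack but with an ORANGE cap, clipped in the charger's other bay; same origin and axes.
- charger: Grey two-bay battery charger fixed to the bench, 90 (x) x 180 (y) x 54 mm high. Origin: centre of its underside. Bays at y = -45 and +45 mm hold the packs upright, axes parallel to its own, feet 12 mm above the bench, about 2 mm play. Its top is 42 mm above a seated pack's underside: lift 45 mm straight up to clear it.
- tray: Empty BLUE open plastic tray, loose on the bench, 0.6 kg, 170 (x) x 150 (y) x 30 mm high, walls and floor 5 mm thick. Origin: centre of its underside, z up. (The smaller, deeper blue bin holding steel bars, far to the robot's right, is not this tray.)
Mind the look-alikes: they are no part of the job. What is shaped like the green_pack but purple, red or turquoise is not meant.

How it is judged:
By the outcome, as a careful person would: the job done as asked, in the order asked, and still so for the second after the job is handed in, with the robot touching nothing.
It also fails if it takes over 43 s, if anything falls off the work surface, if the arm or the gripper's body presses on something with over 40 N, if the wrist force passes 120 N, or if a joint passes its speed limit or range.

## Working session

There is one attempt and no reset: what is moved stays moved. The work goes in short steps, Python scripts to look and compute and a tool call to move; the robot and the scene stay as the last step left them, time stands still between calls to the robot, and variables do not carry over. Pictures are saved under pics/ and viewed, at most 10 in all, crops included, and the job is handed in when it is done.

Besides the shell and the picture viewer there is one more tool, called after "Call:" as name(argument=value, ...), one argument or row to a line, values as JSON. drive_tool: Moves the arm, as the interface text tells. Its arguments: {"type":"object","properties":{"rows":{"type":"array"}},"required":["rows"]}

```bash
mkdir -p pics; cat > h.py <<'E'
import numpy as np, cv2
from station import *
def pts(c, m=None):
    z=c["z_map"]; v,u=np.nonzero((z>0)&(m if m is not None else True))
    d=z[v,u]; P=np.c_[(u-c["cx"])/c["fx"]*d,(v-c["cy"])/c["fy"]*d,d]
    if "R" in c: W=(P-c["t"])@np.array(c["R"])
    else:
        T=np.array(c["T_tool_cam"]); s=c["s"]; W=(P@T[:3,:3].T+T[:3,3])@np.array(s["ee_rot"]).T+s["tcp_pos"]
    return W,u,v
def save(c,n,box=None,k=1):
    f=c["frame"]; 
    if box: f=f[box[1]:box[3],box[0]:box[2]]
    cv2.imwrite("pics/"+n,cv2.cvtColor(cv2.resize(f,None,fx=k,fy=k,interpolation=cv2.INTER_CUBIC),cv2.COLOR_RGB2BGR))
E
python3 - <<'E'
from h import *
T=capture("top");S=capture("side")
for n,c in(("top",T),("side",S)):
    save(c,n+"0.png",k=1.5)
    for l in("green_pack","orange_pack","charger","tray"):
        for r in masks_of(l,c)[:5]:
            W,_,_=pts(c,r["region"]); print(n,l,round(r["p"],2),np.round(r["xy"]),r["region"].sum(),np.round(np.median(W,0),3) if len(W) else "",np.round(np.percentile(W,98,axis=0),3))
    print(c["R"],c["t"])
E
```

```text
top green_pack 0.86 [168. 136.] 454 [0.628 0.267 0.073] [0.66  0.294 0.096]
top green_pack 0.76 [164. 237.] 372 [0.346 0.27  0.087] [0.369 0.3   0.096]
top green_pack 0.65 [160. 187.] 335 [0.474 0.282 0.1  ] [0.502 0.305 0.108]
top green_pack 0.6 [113. 204.] 454 [0.442 0.406 0.08 ] [0.467 0.438 0.096]
top orange_pack 0.91 [192. 181.] 344 [0.501 0.198 0.1  ] [0.529 0.222 0.108]
top charger 0.56 [179. 189.] 1381 [0.486 0.24  0.054] [0.547 0.331 0.076]
top tray 0.75 [334. 185.] 3309 [ 0.511 -0.198  0.006] [ 0.596 -0.118  0.032]
[[ 0.00876925 -0.99994076 -0.00644861]
 [-0.99787544 -0.00833443 -0.06461527]
 [ 0.0645577   0.00700153 -0.99788941]] [0.05079887 0.48211994 1.26064565]
side green_pack 0.73 [148. 201.] 788 [0.622 0.281 0.056] [0.657 0.295 0.092]
side green_pack 0.69 [144. 270.] 1304 [0.429 0.42  0.057] [0.503 0.442 0.092]
side green_pack 0.69 [222. 263.] 1229 [0.335 0.283 0.049] [0.439 0.304 0.092]
side green_pack 0.64 [178. 225.] 747 [0.466 0.292 0.085] [0.528 0.31  0.104]
side orange_pack 0.94 [201. 202.] 620 [0.494 0.207 0.085] [0.527 0.225 0.104]
side charger 0.68 [193. 242.] 2141 [0.459 0.277 0.039] [0.507 0.339 0.055]
side tray 0.82 [310. 167.] 2029 [ 0.513 -0.2    0.007] [ 0.598 -0.111  0.03 ]
[[-0.68782619 -0.72554708 -0.0218303 ]
 [-0.38389148  0.38912828 -0.83738074]
 [ 0.61605394 -0.56759194 -0.54618397]] [0.37663759 0.20568668 0.91918648]
```

View pics/top0.png

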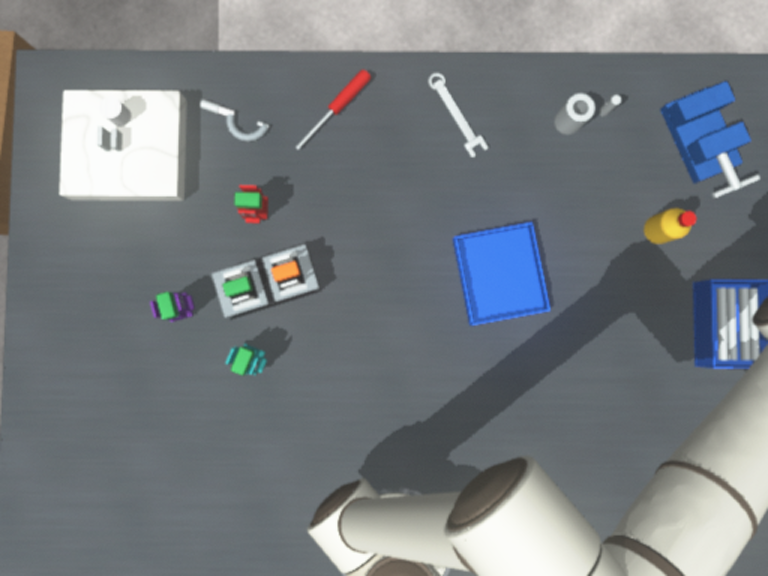

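```bash
python3 - <<'E'
from h import *
T=capture("top"); S=capture("side")
save(T,"crop0.png",(90,110,250,270),4)
# cap tops of the two seated packs, charger & tray rect
W,u,v=pts(T); f=T["frame"][v,u].astype(int)
def rect(m,n):
    P=W[m]; r=cv2.minAreaRect((P[:,:2]*1000).astype(np.float32)); print(n,m.sum(),np.round(r[0]),np.round(r[1]),round(r[2],1),"zmed",np.round(np.median(P[:,2]),3))
for n,c in(("g",(.474,.282)),("o",(.501,.198))):
    near=np.hypot(W[:,0]-c[0],W[:,1]-c[1])<.045
    top=near&(W[:,2]>.094); rect(top,n+" top")
    hsv=cv2.cvtColor(T["frame"],cv2.COLOR_RGB2HSV)[v,u]
    rect(top&(hsv[:,1]>110),n+" cap"); print(np.median(f[top&(hsv[:,1]>110)],0))
m=(W[:,2]>.048)&(W[:,2]<.06)&(np.hypot(W[:,0]-.486,W[:,1]-.24)<.11); rect(m,"charger")
r=masks_of("tray",T)[0]["region"][v,u]; rect(r,"tray"); rect(r&(W[:,2]>.02),"tray rim")
E
```

```text
g top 216 [477. 286.] [51. 46.] 18.2 zmed 0.104
g cap 160 [478. 286.] [26. 45.] 17.4 zmed 0.104
[ 89. 206. 117.]
o top 212 [505. 201.] [51. 46.] 17.7 zmed 0.104
o cap 167 [505. 201.] [25. 46.] 19.0 zmed 0.104
[249. 165.  79.]
charger 1243 [491. 244.] [ 85. 180.] 17.9 zmed 0.054
tray 3274 [ 511. -199.] [171. 159.] 11.4 zmed 0.006
tray rim 464 [ 511. -195.] [170. 151.] 11.0 zmed 0.029
```

Candidates (full-frame px): red tabs (167,135), purple tabs (115,203), turquoise tabs (163,240), all free-standing, and the white-tabbed pack in the charger (159,191). The last one fits the description. The tray is at (334,183), and the bin with bars at about (492,215) isn't it.

View pics/crop0.png

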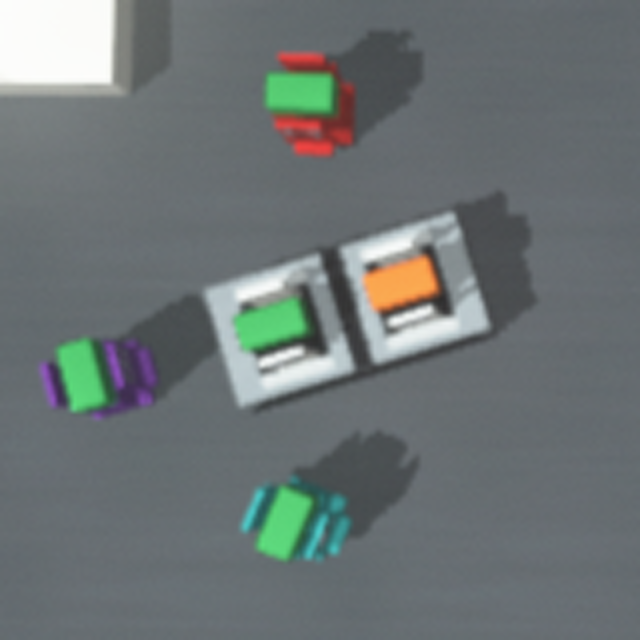

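```bash
python3 - <<'E'
from h import *
s=sense(); R=np.array(s["ee_rot"]); print(np.round(R,3),s["time_s"],s["tcp_pos"],s["gripper_width"])
y=R[:,1]; a=np.degrees(np.arctan2(y[1],y[0])); print("y angle",a,"turn to 18:",(18-a+90)%180-90)
E
```

```text
[[-0.898 -0.44   0.   ]
 [-0.44   0.898  0.   ]
 [-0.     0.    -1.   ]] 0.65 [ 0.27511123 -0.56114533  0.24156099] 0.9993335786500568
y angle 116.11309143123037 turn to 18: 81.88690856876963
```

The crop shows the green cap with white tabs in the left bay at crop (270,325), and orange in the right bay at (402,280). The choice is confirmed, so I'll move above it.

Call:
drive_tool(
  rows=[
    [100, 8, 35, 0, 0, 0, 0.06],
    [100, 8, 35, 0, 0, 0, 0.06],
    [100, 8, 35, 0, 0, 0, 0.06],
    [100, 8, 35, 0, 0, 0, 0.06],
    [100, 8, 35, 0, 0, 0, 0.06],
  ],
)

```text
time_s: 1.07
tcp_pos: [0.3151, -0.3847, 0.2416]
ee_rot: [[-0.726, -0.688, 0.0], [-0.688, 0.726, -0.0], [-0.0, -0.0, -1.0]]
wrist_force: [0.5, 0.6, 0.8]
gripper_width: 0.999
gripper_force: 0.0
```

Call:
drive_tool(
  rows=[
    [100, 8, 35, 0, 0, 0, 0.06],
    [100, 8, 35, 0, 0, 0, 0.06],
    [100, 8, 35, 0, 0, 0, 0.06],
    [100, 8, 35, 0, 0, 0, 0.06],
    [100, 8, 35, 0, 0, 0, 0.06],
  ],
)

```text
time_s: 1.48
tcp_pos: [0.3551, -0.2096, 0.2419]
ee_rot: [[-0.49, -0.872, 0.001], [-0.872, 0.49, -0.0], [-0.0, -0.001, -1.0]]
wrist_force: [1.5, 0.1, 0.5]
gripper_width: 0.996
gripper_force: 0.0
```

Call:
drive_tool(
  rows=[
    [100, 8, 35, 0, 0, 0, 0.06],
    [100, 8, 35, 0, 0, 0, 0.06],
    [100, 8, 35, 0, 0, 0, 0.06],
    [100, 8, 35, 0, 0, 0, 0.06],
    [100, 8, 35, 0, 0, 0, 0.06],
  ],
)

```text
time_s: 1.9
tcp_pos: [0.3951, -0.0344, 0.2421]
ee_rot: [[-0.21, -0.978, 0.001], [-0.978, 0.21, 0.0], [-0.001, -0.001, -1.0]]
wrist_force: [0.0, -0.1, -0.2]
gripper_width: 1.001
gripper_force: 0.0
```

Call:
drive_tool(
  rows=[
    [100, 8, 35, 0, 0, 0, 0.06],
    [100, 8, 35, 0, 0, 0, 0.06],
    [100, 8, 35, 0, 0, 0, 0.06],
    [100, 8, 35, 0, 0, 0, 0.06],
    [100, 8, 35, 0, 0, 0, 0.06],
  ],
)

```text
time_s: 2.32
tcp_pos: [0.4351, 0.1408, 0.242]
ee_rot: [[0.089, -0.996, 0.001], [-0.996, -0.089, 0.001], [-0.0, -0.001, -1.0]]
wrist_force: [0.3, -0.3, 0.5]
gripper_width: 0.997
gripper_force: 0.0
```

Call:
drive_tool(
  rows=[
    [100, 10, 35, 0, 0, 0, 0.06],
    [100, 10, 35, 0, 0, 0, 0.06],
    [100, 10, 35, 0, 0, 0, 0.06],
    [100, 10, 35, 0, 0, 0, 0.05],
    [100, 0, 0, 0, 0, 0, 0],
  ],
)

```text
time_s: 2.73
tcp_pos: [0.4769, 0.2841, 0.2409]
ee_rot: [[0.315, -0.949, 0.002], [-0.949, -0.315, 0.001], [-0.001, -0.002, -1.0]]
wrist_force: [0.9, 0.3, -0.1]
gripper_width: 1.001
gripper_force: 0.0
```

```bash
cat > look.py <<'E'
from h import *
s=sense(); c=capture("wrist"); c["s"]=s
R=np.array(s["ee_rot"]); a=np.degrees(np.arctan2(R[1,1],R[0,1]))
print(np.round(s["tcp_pos"],4),"yang",round(a,2),"tilt",np.round(R[:,2],3),s["time_s"])
W,u,v=pts(c); hsv=cv2.cvtColor(c["frame"],cv2.COLOR_RGB2HSV)[v,u]
near=np.hypot(W[:,0]-.477,W[:,1]-.286)<.045
for n,m in(("top",near&(W[:,2]>.095)&(W[:,2]<.115)),("cap",near&(W[:,2]>.095)&(W[:,2]<.115)&(hsv[:,1]>110)&(abs(hsv[:,0].astype(int)-67)<20))):
    P=W[m]
    if len(P)>20:
        r=cv2.minAreaRect((P[:,:2]*1000).astype(np.float32)); print(n,m.sum(),np.round(r[0],1),np.round(r[1],1),round(r[2],2),np.median(P[:,2]))
for r in masks_of("charger",c)[:1]:
    m=r["region"][v,u]&(abs(W[:,2]-.054)<.006); q=cv2.minAreaRect((W[m][:,:2]*1000).astype(np.float32)); print("ch",m.sum(),q)
import sys; save(c,sys.argv[1],k=1.2)
E
python3 look.py w1.png
```

```text
[0.4769 0.2841 0.2409] yang -161.63 tilt [ 0.002  0.001 -1.   ] 2.7333
top 1627 [477.2 285.1] [49.7 45.4] 19.02 0.10240573667280328
cap 1268 [477.3 284.6] [24.8 44. ] 17.57 0.10266886650701278
ch 8179 ((490.68341064453125, 243.08053588867188), (84.0977554321289, 180.09117126464844), 17.925233840942383)
```

Call:
drive_tool(
  rows=[
    [100, 0, 1, -30, 0, 0, -0.006],
    [100, 0, 0, -30, 0, 0, 0],
    [100, 0, 0, -25, 0, 0, 0],
    [100, 0, 0, -20, 0, 0, 0],
    [100, 0, 0, 0, 0, 0, 0],
  ],
)

```text
time_s: 3.25
tcp_pos: [0.4725, 0.2765, 0.1327]
ee_rot: [[0.302, -0.953, -0.007], [-0.953, -0.302, -0.006], [0.003, 0.009, -1.0]]
wrist_force: [-0.5, -0.1, -0.6]
gripper_width: 1.001
gripper_force: 0.0
```

```bash
python3 look.py w2.png
```

```text
[0.4725 0.2765 0.1327] yang -162.45 tilt [-0.007 -0.006 -1.   ] 3.25
top 2369 [484.7 287.7] [65.4 45.7] 17.97 0.10235546464772968
cap 1833 [477.4 285.3] [24.9 45.7] 17.29 0.10258842403042452
```

View pics/w2.png

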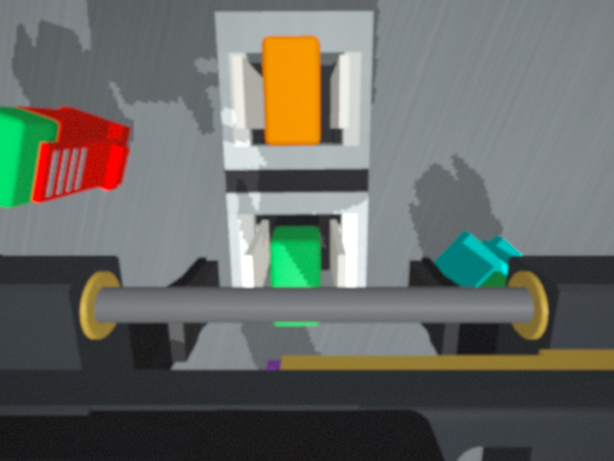

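The wrist view shows the green cap at px (296,275) between the open fingers and orange beyond it at (292,90). The tool sits about 9 mm off sideways, so I'll check whether that is just settling.

Call:
drive_tool(
  rows=[
    [100, 0, 0, 0, 0, 0, 0],
    [100, 0, 0, 0, 0, 0, 0],
  ],
)

```text
time_s: 3.52
tcp_pos: [0.476, 0.2803, 0.1386]
ee_rot: [[0.304, -0.953, 0.003], [-0.953, -0.304, 0.003], [-0.002, -0.004, -1.0]]
wrist_force: [-0.1, -0.5, 0.2]
gripper_width: 1.0
gripper_force: 0.0
```

```bash
python3 - <<'E'
from h import *
s=sense(); print(np.round(s["joints"],2),s["wrist_force"],s["tcp_pos"],np.round(s["ee_rot"],4))
E
```

```text
[ 4.732e+01  2.054e+01 -1.812e+01  3.000e-02 -5.111e+01 -2.964e+01] [-0.13993469 -0.54212306  0.18257925] [0.47598536 0.28026829 0.13861711] [[ 0.3039 -0.9527  0.0029]
 [-0.9527 -0.3039  0.0026]
 [-0.0016 -0.0035 -1.    ]]
```

Call:
drive_tool(
  rows=[
    [100, 0, 0, 0, 0, 0, 0],
    [100, 0, 0, 0, 0, 0, 0],
    [100, 0, 0, 0, 0, 0, 0],
    [100, 0, 0, 0, 0, 0, 0],
  ],
)

```text
time_s: 3.85
tcp_pos: [0.4752, 0.2799, 0.1369]
ee_rot: [[0.304, -0.953, 0.0], [-0.953, -0.304, 0.0], [-0.0, -0.001, -1.0]]
wrist_force: [-0.0, 0.2, 0.4]
gripper_width: 0.993
gripper_force: 0.0
```

Call:
drive_tool(
  rows=[
    [100, 2, 5, -5, 0, 0, 0],
    [100, 0, 0, -10, 0, 0, 0],
    [100, 0, 0, -10, 0, 0, 0],
    [100, 0, 0, -5, 0, 0, 0],
    [100, 0, 0, 0, 0, 0, 0],
  ],
)

```text
time_s: 4.27
tcp_pos: [0.476, 0.2839, 0.1042]
ee_rot: [[0.304, -0.953, -0.004], [-0.953, -0.304, -0.003], [0.002, 0.004, -1.0]]
wrist_force: [0.8, -0.5, -0.6]
gripper_width: 0.998
gripper_force: 0.0
```

Call:
drive_tool(
  rows=[
    [100, 0, 0, 0, 0, 0, 0],
    [100, 0, 0, 0, 0, 0, 0],
    [100, 0, 0, 0, 0, 0, 0],
  ],
)

```text
time_s: 4.52
tcp_pos: [0.4774, 0.285, 0.1069]
ee_rot: [[0.304, -0.953, 0.001], [-0.953, -0.304, 0.001], [-0.0, -0.001, -1.0]]
wrist_force: [-0.2, -0.2, 0.1]
gripper_width: 1.0
gripper_force: 0.0
```

Call:
drive_tool(
  rows=[
    [100, 0, 0, -5, 0, 0, 0],
    [100, 0, 0, -8, 0, 0, 0],
    [100, 0, 0, -8, 0, 0, 0],
    [100, 0, 0, -4, 0, 0, 0],
    [100, 0, 0, -2, 0, 0, 0],
  ],
)

```text
time_s: 4.93
tcp_pos: [0.4766, 0.2843, 0.0782]
ee_rot: [[0.304, -0.953, -0.002], [-0.953, -0.304, -0.002], [0.001, 0.002, -1.0]]
wrist_force: [-0.4, -0.7, -0.1]
gripper_width: 1.003
gripper_force: 0.0
```

Call:
drive_tool(
  rows=[
    [80, 0, 0, 0, 0, 0, 0],
    [70, 0, 0, 0, 0, 0, 0],
    [65, 0, 0, 0, 0, 0, 0],
    [62, 0, 0, 0, 0, 0, 0],
  ],
)

```text
time_s: 5.27
tcp_pos: [0.4773, 0.285, 0.0799]
ee_rot: [[0.304, -0.953, 0.001], [-0.953, -0.304, 0.001], [-0.0, -0.001, -1.0]]
wrist_force: [-0.4, -0.5, 0.0]
gripper_width: 0.783
gripper_force: 0.0
```

Call:
drive_tool(
  rows=[
    [50, 0, 0, 0, 0, 0, 0],
    [40, 0, 0, 0, 0, 0, 0],
    [30, 0, 0, 0, 0, 0, 0],
    [20, 0, 0, 0, 0, 0, 0],
    [10, 0, 0, 0, 0, 0, 0],
  ],
)

```text
time_s: 5.68
tcp_pos: [0.4776, 0.2853, 0.0801]
ee_rot: [[0.304, -0.953, 0.001], [-0.953, -0.304, 0.001], [-0.001, -0.001, -1.0]]
wrist_force: [0.3, 0.2, 2.2]
gripper_width: 0.402
gripper_force: 6.8
```

Call:
drive_tool(
  rows=[
    [0, 0, 0, 0, 0, 0, 0],
    [0, 0, 0, 0, 0, 0, 0],
    [0, 0, 0, 0, 0, 0, 0],
  ],
)

```text
time_s: 5.93
tcp_pos: [0.4777, 0.2853, 0.0801]
ee_rot: [[0.304, -0.953, 0.001], [-0.953, -0.304, 0.001], [-0.001, -0.002, -1.0]]
wrist_force: [1.8, 1.5, 4.2]
gripper_width: 0.355
gripper_force: 30.0
```

Call:
drive_tool(
  rows=[
    [0, 0, 0, 3, 0, 0, 0],
    [0, 0, 0, 5, 0, 0, 0],
    [0, 0, 0, 5, 0, 0, 0],
    [0, 0, 0, 2, 0, 0, 0],
  ],
)

```text
time_s: 6.27
tcp_pos: [0.4762, 0.284, 0.0945]
ee_rot: [[0.303, -0.953, -0.002], [-0.953, -0.303, -0.002], [0.001, 0.003, -1.0]]
wrist_force: [0.0, -0.8, -3.2]
gripper_width: 0.353
gripper_force: 30.0
```

```bash
python3 - <<'E'
from h import *
S=capture("side"); save(S,"s1.png",(110,150,270,270),4)
print(sense()["wrist_force"],sense()["gripper_width"])
E
```

```text
[ 0.15188364  0.27218572 -3.1894611 ] 0.3541383049490578
```

View pics/s1.png

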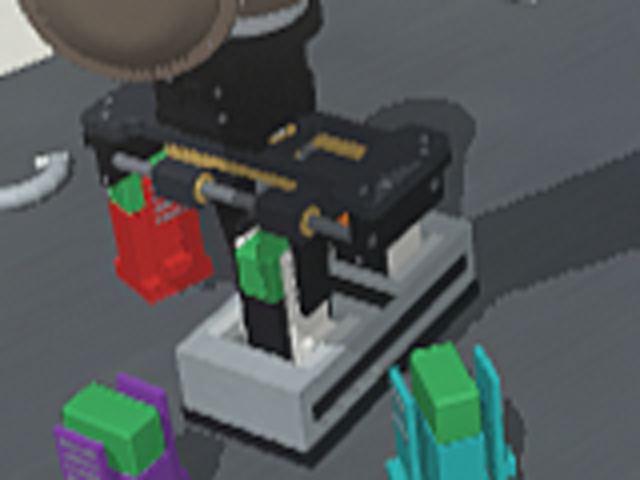

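The crop shows the green pack pinched at (265,290) and rising out of its bay. The load of 3.2 N is just the pack's weight, so it is unlatched. I'll continue straight up.

Call:
drive_tool(
  rows=[
    [0, 0, 0, 6, 0, 0, 0],
    [0, 0, 0, 8, 0, 0, 0],
    [0, 0, 0, 10, 0, 0, 0],
    [0, 0, 0, 10, 0, 0, 0],
    [0, 0, 0, 12, 0, 0, 0],
  ],
)

```text
time_s: 6.73
tcp_pos: [0.4769, 0.2847, 0.1416]
ee_rot: [[0.304, -0.953, -0.0], [-0.953, -0.304, -0.0], [0.0, 0.0, -1.0]]
wrist_force: [-0.7, -0.0, -4.3]
gripper_width: 0.356
gripper_force: 30.0
```

Call:
drive_tool(
  rows=[
    [0, 0, 0, 15, 0, 0, 0],
    [0, 0, 0, 20, 0, 0, 0],
    [0, 0, 0, 20, 0, 0, 0],
    [0, 0, 0, 15, 0, 0, 0],
    [0, 0, 0, 6, 0, 0, 0],
  ],
)

```text
time_s: 7.15
tcp_pos: [0.478, 0.2855, 0.2204]
ee_rot: [[0.304, -0.953, 0.004], [-0.953, -0.304, 0.004], [-0.002, -0.005, -1.0]]
wrist_force: [-0.5, 1.0, -2.3]
gripper_width: 0.352
gripper_force: 30.0
```

```bash
python3 - <<'E'
from h import *
s=sense(); R=np.array(s["ee_rot"]); print(s["tcp_pos"],s["wrist_force"],np.degrees(np.arctan2(R[1,1],R[0,1])))
S=capture("side")
for r in masks_of("orange_pack",S)[:1]: W,_,_=pts(S,r["region"]); print(np.median(W,0),W[:,2].max(),r["p"])
save(S,"s2.png")
E
```

```text
[0.47804428 0.28553557 0.22035044] [-0.53170764  0.97788526 -2.33739709] -162.27304567477537
[0.49336806 0.20652513 0.08573414] 0.10519060441304037 0.97
```

View pics/s2.png

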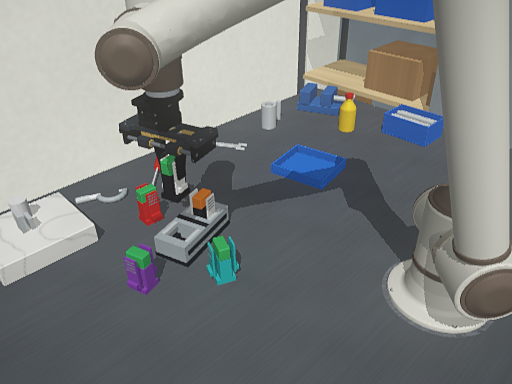

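The side view shows the green pack hanging clear at (172,170), orange still in the charger at (203,200), and the tray at (309,165). I'll carry it to the tray.

Call:
drive_tool(
  rows=[
    [0, 0, -8, 0, 0, 0, 0],
    [0, 1, -16, 0, 0, 0, 0],
    [0, 2, -24, 0, 0, 0, 0],
    [0, 2, -32, 0, 0, 0, 0],
    [0, 2, -35, 0, 0, 0, 0],
  ],
)

```text
time_s: 7.67
tcp_pos: [0.4832, 0.1677, 0.2151]
ee_rot: [[0.305, -0.952, -0.003], [-0.952, -0.305, -0.002], [0.001, 0.003, -1.0]]
wrist_force: [0.5, -0.1, -3.4]
gripper_width: 0.352
gripper_force: 30.0
```

Call:
drive_tool(
  rows=[
    [0, 2, -35, 0, 0, 0, 0],
    [0, 2, -35, 0, 0, 0, 0],
    [0, 3, -35, 0, 0, 0, 0],
    [0, 3, -35, 0, 0, 0, 0],
    [0, 3, -35, 0, 0, 0, 0],
  ],
)

```text
time_s: 8.08
tcp_pos: [0.4954, -0.0082, 0.2155]
ee_rot: [[0.304, -0.953, -0.003], [-0.953, -0.304, -0.001], [-0.0, 0.003, -1.0]]
wrist_force: [1.1, 0.6, -3.0]
gripper_width: 0.35
gripper_force: 30.0
```

Call:
drive_tool(
  rows=[
    [0, 3, -35, 0, 0, 0, 0],
    [0, 3, -35, 0, 0, 0, 0],
    [0, 3, -35, 0, 0, 0, 0],
    [0, 2, -30, 0, 0, 0, 0],
    [0, 2, -25, 0, 0, 0, 0],
  ],
)

```text
time_s: 8.5
tcp_pos: [0.508, -0.1683, 0.2152]
ee_rot: [[0.302, -0.953, -0.004], [-0.953, -0.302, 0.0], [-0.001, 0.003, -1.0]]
wrist_force: [-0.2, 0.5, -3.2]
gripper_width: 0.352
gripper_force: 30.0
```

Call:
drive_tool(
  rows=[
    [0, 0, -18, 0, 0, 0, 0],
    [0, 0, -10, 0, 0, 0, 0],
    [0, 0, -2, 0, 0, 0, 0],
    [0, 0, 0, 0, 0, 0, 0],
    [0, 0, 0, 0, 0, 0, 0],
  ],
)

```text
time_s: 8.92
tcp_pos: [0.5096, -0.1947, 0.2162]
ee_rot: [[0.304, -0.953, -0.001], [-0.953, -0.304, 0.0], [-0.001, 0.001, -1.0]]
wrist_force: [-0.1, 0.5, -3.7]
gripper_width: 0.355
gripper_force: 30.0
```

Call:
drive_tool(
  rows=[
    [0, 0, 0, -10, 0, 0, 0],
    [0, 0, 0, -20, 0, 0, 0],
    [0, 0, 0, -25, 0, 0, 0],
    [0, 0, 0, -25, 0, 0, 0],
    [0, 0, 0, -20, 0, 0, 0],
  ],
)

```text
time_s: 9.33
tcp_pos: [0.5092, -0.1938, 0.1143]
ee_rot: [[0.306, -0.952, -0.002], [-0.952, -0.306, 0.001], [-0.001, 0.002, -1.0]]
wrist_force: [0.1, 1.4, -2.8]
gripper_width: 0.35
gripper_force: 30.0
```

Call:
drive_tool(
  rows=[
    [0, 0, 0, -15, 0, 0, 0],
    [0, 0, 0, -8, 0, 0, 0],
    [0, 0, 0, -5, 0, 0, 0],
    [0, 0, 0, 0, 0, 0, 0],
    [0, 0, 0, 0, 0, 0, 0],
  ],
)

```text
time_s: 9.75
tcp_pos: [0.5108, -0.1949, 0.0891]
ee_rot: [[0.305, -0.952, 0.001], [-0.952, -0.305, -0.0], [0.001, -0.001, -1.0]]
wrist_force: [-0.2, -0.7, -3.1]
gripper_width: 0.355
gripper_force: 30.0
```

```bash
python3 - <<'E'
from h import *
S=capture("side"); save(S,"s3.png",(250,90,370,210),4)
for r in masks_of("green_pack",S): 
    W,_,_=pts(S,r["region"]); print(np.round(np.median(W,0),3),np.round(np.percentile(W[:,2],[1,99]),3),round(r["p"],2))
E
```

```text
[0.333 0.284 0.049] [-0.002  0.092] 0.94
[0.622 0.28  0.055] [-0.002  0.092] 0.93
[0.429 0.42  0.057] [-0.001  0.092] 0.62
[ 0.499 -0.178  0.067] [0.019 0.113] 0.56
```

View pics/s3.png

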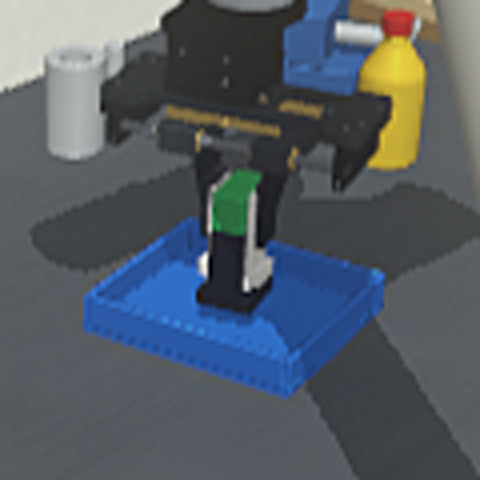

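The pack hangs upright over the tray centre at (237,240), with its underside about 15 mm above the floor. I'll lower it slowly and watch the force.

Call:
drive_tool(
  rows=[
    [0, 0, 0, -4, 0, 0, 0],
    [0, 0, 0, -4, 0, 0, 0],
    [0, 0, 0, -3, 0, 0, 0],
    [0, 0, 0, -2, 0, 0, 0],
    [0, 0, 0, 0, 0, 0, 0],
  ],
)

```text
time_s: 10.27
tcp_pos: [0.5097, -0.1952, 0.0749]
ee_rot: [[0.304, -0.953, -0.001], [-0.953, -0.304, 0.0], [-0.001, 0.001, -1.0]]
wrist_force: [0.4, 0.2, -3.7]
gripper_width: 0.353
gripper_force: 30.0
```

Call:
drive_tool(
  rows=[
    [0, 0, 0, -1, 0, 0, 0],
    [0, 0, 0, 0, 0, 0, 0],
    [0, 0, 0, -1, 0, 0, 0],
    [0, 0, 0, 0, 0, 0, 0],
    [0, 0, 0, 0, 0, 0, 0],
  ],
)

```text
time_s: 10.68
tcp_pos: [0.5102, -0.1952, 0.0736]
ee_rot: [[0.304, -0.953, 0.0], [-0.953, -0.304, -0.0], [0.0, -0.0, -1.0]]
wrist_force: [0.5, -0.6, -3.5]
gripper_width: 0.356
gripper_force: 30.0
```

Call:
drive_tool(
  rows=[
    [0, 0, 0, -1, 0, 0, 0],
    [0, 0, 0, 0, 0, 0, 0],
    [0, 0, 0, 0, 0, 0, 0],
  ],
)

```text
time_s: 10.93
tcp_pos: [0.5104, -0.1952, 0.0731]
ee_rot: [[0.304, -0.953, 0.001], [-0.953, -0.304, -0.0], [0.001, -0.001, -1.0]]
wrist_force: [-1.1, -0.1, 0.8]
gripper_width: 0.355
gripper_force: 30.0
```

Call:
drive_tool(
  rows=[
    [0, 0, 0, -0.5, 0, 0, 0],
    [0, 0, 0, 0, 0, 0, 0],
    [0, 0, 0, 0, 0, 0, 0],
  ],
)

```text
time_s: 11.18
tcp_pos: [0.5105, -0.1953, 0.0731]
ee_rot: [[0.305, -0.953, 0.001], [-0.953, -0.305, -0.0], [0.001, -0.001, -1.0]]
wrist_force: [-3.4, 1.1, 5.5]
gripper_width: 0.351
gripper_force: 30.0
```

It is in contact at 5.5 N, so I'll release gently.

Call:
drive_tool(
  rows=[
    [38, 0, 0, 0, 0, 0, 0],
    [44, 0, 0, 0, 0, 0, 0],
    [50, 0, 0, 0, 0, 0, 0],
    [56, 0, 0, 0, 0, 0, 0],
    [62, 0, 0, 0, 0, 0, 0],
  ],
)

```text
time_s: 11.6
tcp_pos: [0.5109, -0.1952, 0.0728]
ee_rot: [[0.305, -0.952, 0.002], [-0.952, -0.305, -0.0], [0.001, -0.002, -1.0]]
wrist_force: [-0.4, 0.2, 2.9]
gripper_width: 0.558
gripper_force: 2.7
```

Call:
drive_tool(
  rows=[
    [75, 0, 0, 0, 0, 0, 0],
    [90, 0, 0, 0, 0, 0, 0],
    [100, 0, 0, 0, 0, 0, 0],
    [100, 0, 0, 0, 0, 0, 0],
    [100, 0, 0, 0, 0, 0, 0],
  ],
)

```text
time_s: 12.02
tcp_pos: [0.5101, -0.1952, 0.0718]
ee_rot: [[0.304, -0.953, -0.0], [-0.953, -0.304, 0.0], [-0.0, 0.0, -1.0]]
wrist_force: [-1.0, -0.2, 0.3]
gripper_width: 0.913
gripper_force: 0.0
```

Call:
drive_tool(
  rows=[
    [100, 0, 0, 5, 0, 0, 0],
    [100, 0, 0, 12, 0, 0, 0],
    [100, 0, 0, 20, 0, 0, 0],
    [100, 0, 0, 25, 0, 0, 0],
    [100, 0, 0, 30, 0, 0, 0],
  ],
)

```text
time_s: 12.43
tcp_pos: [0.5091, -0.195, 0.1641]
ee_rot: [[0.304, -0.953, -0.003], [-0.953, -0.304, 0.001], [-0.001, 0.003, -1.0]]
wrist_force: [-0.6, 0.9, -0.2]
gripper_width: 0.999
gripper_force: 0.0
```

Call:
drive_tool(
  rows=[
    [100, 0, 0, 25, 0, 0, 0],
    [100, 0, 0, 15, 0, 0, 0],
    [100, 0, 0, 8, 0, 0, 0],
    [100, 0, 0, 0, 0, 0, 0],
    [100, 0, 0, 0, 0, 0, 0],
  ],
)

```text
time_s: 12.85
tcp_pos: [0.5097, -0.195, 0.2116]
ee_rot: [[0.304, -0.953, -0.001], [-0.953, -0.304, 0.001], [-0.001, 0.0, -1.0]]
wrist_force: [-0.1, 1.0, -1.3]
gripper_width: 1.0
gripper_force: 0.0
```

```bash
python3 - <<'E'
from h import *
S=capture("side"); save(S,"s4.png",(110,70,390,280),2.8)
for l in("green_pack","orange_pack"):
  for r in masks_of(l,S): 
    W,_,_=pts(S,r["region"]); print(l,np.round(np.median(W,0),3),np.round(np.percentile(W[:,2],[1,99]),3),round(r["p"],2))
E
```

```text
green_pack [0.428 0.42  0.058] [-0.001  0.092] 0.93
green_pack [0.622 0.281 0.056] [-0.002  0.092] 0.92
green_pack [0.336 0.283 0.05 ] [-0.002  0.092] 0.9
green_pack [ 0.499 -0.182  0.056] [0.004 0.098] 0.77
orange_pack [0.493 0.206 0.085] [0.041 0.104] 0.6
orange_pack [ 0.485 -0.2    0.056] [-0.001  0.094] 0.49
```

View pics/s4.png

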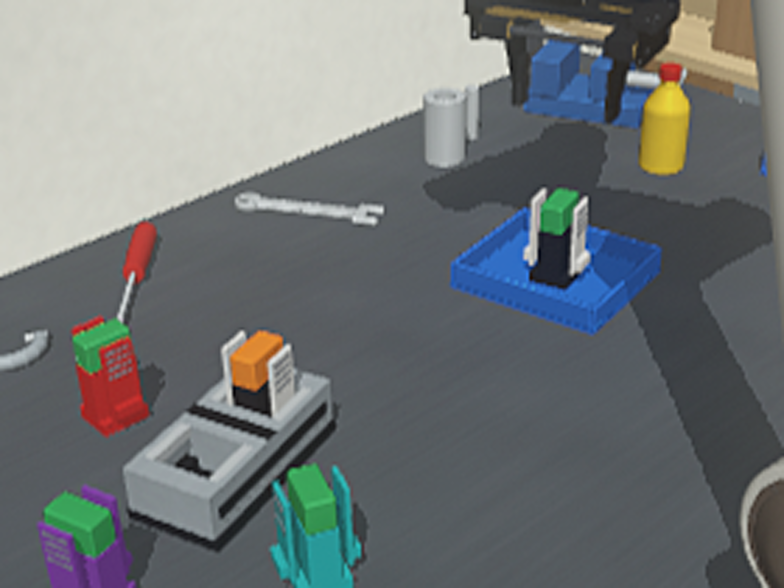

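The green pack stands upright in the tray at (557,240), orange is still clipped in at (258,370), and the gripper is clear.

```bash
python3 -c "from station import *; print(finish_job())"
```

```text
the job is handed in; nothing more can be done
None
```

The green-capped pack is unlatched and standing upright in the blue tray, the orange one is still clipped in the charger, and the job was handed in at about 13 s of the 43 s allowed.

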